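# Right the fallen measuring cylinder and load it into the balance

## Robot

A 7-joint arm with a two-finger parallel gripper is mounted at the origin on a cart in front of the work surface, level with it; the furniture and walls round the work are solid. World frame = base frame: x ahead of the robot, y to its left, z up, the work surface at z = 0. Lengths are in mm, angles in rad, forces in N, time in s.
With the tool pointing down it reaches from about 350 to 900 mm from the base axis. Payload 8.1 kg.
Tool frame: the origin (TCP) lies at the very end of the fingers, on their centre line; the grasp point (between the pads) lies robot.grip_point_offset behind it (robot.grip_point_offset is the distance from the TCP to the grasp point, in mm); z points along the fingers, x is the direction in which the jaws open and shut, and the axes are right-handed (so a half turn about z gives the same grasp; the last joint's range is limited). The gripper opens to 92 mm and grips with 3 to 60 N. Pads are 19 mm wide; open, the fingers measure 130 mm over their backs; the gripper's body (75 mm by 190 mm) begins 47 mm behind the grasp point.
Start: joints at [1.101, 0.434, 0.025, 1.573, -0.012, 1.134, -0.075], TCP at [224.121, -583.448, 226.742] pointing down, gripper open.
Joint ranges: [-2.62, 2.62], [-0.44, 2.09], [-1.27, 1.32], [0.08, 2.57], [-1.32, 4.46], [0.12, 2], [-2.74, 2.74]. Speed limits (rad/s): [2.22, 2.22, 3.01, 3.01, 3.14, 3.14, 3.14].

## Interface

Orientations are given as a unit quaternion [w, x, y, z].
In Python, from workcell import robot gives the robot as it stands.
- The arm moves only by the shell command python3 -m handwheel 'ROWS'. ROWS is JSON, a list that holds one entry, the list of rows, each a list of 7 numbers: the shift along the tool's x, y, z in cm, then the turn, a rotation vector about the tool's x, y, z in degrees, then the closure, from 0 (fully open) to 1 (shut). In form: [[[tx, ty, tz, ax, ay, az, gripper], ...]]. A call has 1 to 12 rows; each row shifts and turns the pose as measured when the row begins, along the tool's axes as they then stand; what a row does not reach is not made up. A row lasts 1/12 s, in which the tool goes at most 41.7 mm and 7.16 degrees, less where a joint would pass 70% of its speed; a pose out of reach is approached as far as the arm can. A call with a gripper value outside its range is refused whole. The fingers move at their own pace and stop on an object; the grip force is fixed at half the most. Time passes only in rows, so rows that do not move let the fingers close. It gives the time, the measured TCP pose, the force and the opening at its end, in the units of the state.
- robot.read_state(): the state, without advancing time (a new reading comes with each control period).
- robot.get_image(name): name is "scene" or "top"; returns a dict with "pixels" (384x512x3 uint8, red, green, blue), "camera_matrix" (3x3 intrinsics, pixels), "R" (3x3) and "t" (3): a world point X has camera coordinates R X + t. Camera axes: x right, y down, z forward; pixel columns grow to the right and rows downward; lengths in mm; the calibration is good to about 2 mm. A picture is of the moment at which its call begins. There is no depth.
- robot.sign_off(): hands the job in, once; it reports no verdict.
Trained networks look in a picture, given as the dict that the camera call returned (one of the last four; its "shot" number tells which), for a name from the list of things; names that differ only in an ending like _2 or _b are one class to them, and where a whole thing is asked for, a point or a joint stands for the part that bears it (a point fixed in the world has none). Each returns a list of dicts, best first, with "confidence" (0 to 1); they miss things now and then, are a little off and sometimes report something else, mostly with a low value. They report only what shows in the picture. A call takes as long as a camera call. They do not tell look-alikes from the thing itself.
- robot.boxes_of(label, picture): "point" ([x, y, z] in mm, in world coordinates, good to about 4 mm: the middle of the surface that is visible of it).
- robot.cut_out(label, picture): "mask" (384x512 bool, what is visible of it).
- robot.pinpoint(label, picture): "point" ([x, y, z] in mm, in world coordinates, good to about 4 mm: a listed point, or the origin of a listed thing).
The state is a dict: "clock": time; "qpos": joint angles; "qvel": joint speeds; "tau": joint torques, N m; "ee_pos": TCP position; "ee_rot": TCP orientation; "force": force on the tool from outside, world axes, zero at the start; "torque": the same for the moment, N m; "grip_width": finger opening in mm.
Only numpy, scipy, OpenCV 4.12 (cv2) and the standard library are available. Lean on these libraries where they do the work, as an engineer would, in place of code of your own. Each camera call takes 0.05 s, during which the arm holds its last target. There are 200 camera calls.

## Task

The empty measuring cylinder lying on the bench has to be weighed. Stand it up on its foot on the bench and let go of it, then take it again by the top of its barrel and lower it through the open top of the balance's draft shield, setting it gently upright on the middle of the weighing pan; let go and slide the shield's top door fully shut over it. Leave the other things on the bench where they are.

Things in the scene. Friction and masses are not known exactly. Their poses are not given: they have to be found in the camera images.
- measuring_cylinder: The fallen cylinder: translucent white plastic, 150 mm tall, 0.06 kg; round barrel 29 mm thick at the foot, 31 at the mouth; hexagonal foot 48 mm across flats, 54 across corners, 9 thick. Lies with its mouth to the robot's left or near left, axis 24 mm above the bench at the foot, 16 at the mouth. Origin: centre of the foot's underside; z axis from foot to mouth (up when standing).
- cylinder_mouth (a point): Centre of the fallen cylinder's mouth, 150 mm from its origin along its z axis.
- balance: Analytical balance, fixed, right half of the bench, 375 deep x 210 wide. Origin on the bench; x points from its key panel to its back, z up. Weighing chamber: x -0.125 to 0.065, y -0.094 to 0.094; glass front and sides 4 to 10 mm thick, top 236 mm above the bench; white column behind as high (x to 0.19). The only way in is the open top. Pan's middle at x = -0.030, y = 0.
- pan_middle (a point): Middle of the top face of the balance's round steel weighing pan (80 mm in diameter, top 70 mm above the bench, giving 1 mm for every 4 N on it as load cells' overload springs do, 3 mm at most); axes as the balance.
- door_handle (a point): Middle of the top edge of the handle of the shield's sliding top door: grey upright bar 12 mm thick (balance x), 70 long (its y), 24 high, on the door's front edge; its top is 266 mm above the bench. The door frame below it is 22 wide and 6 mm thick; the door's glass lies behind it (+x).
- shield_door (a joint): Travel of the shield's top door in m: 0 = fully shut (handle over the front pane), 0.17 = fully open, slid to the back over the rear column. Starts open at 0.15 to 0.17; light friction, about 1.5 N; stays where it is left.
- conical_flask: Bystander: empty conical glass flask, 63 mm across, 90 mm tall, standing behind the fallen cylinder. Origin at the centre of its underside.
- beaker: Bystander: glass beaker, 72 mm across, 85 mm tall, further back. Origin at the centre of its underside.
- second_cylinder: Bystander: a second measuring cylinder of the same kind that already stands upright at the back; not to be touched. Origin at the centre of its underside.
- marker: Bystander: marker pen, 136 mm long, 20 mm high, lying near the front edge of the bench. Origin at the centre of its underside.
- petri: Bystander: closed petri dish, 90 mm across, 15 mm high, near the front edge of the bench. Origin at the centre of its underside.
Things that resemble listed ones, but are neither listed nor needed, are in the scene too. What is shaped like the measuring_cylinder but brown is not meant.

How it is judged (in metres and radians):
On the way, in this order (a step that is already met when the one before it is completed fails the run):
1. the cylinder stands upright on its foot on the bench, let go and at rest (angle between measuring_cylinder's own z axis and vertical below 0.06 rad and height (world z) of measuring_cylinder below 0.006 m and contact force between measuring_cylinder and the fingers below 0.05 N and contact force between measuring_cylinder and the arm below 0.05 N and linear speed of measuring_cylinder below 0.02 m/s and angular speed of measuring_cylinder below 0.3 rad/s), for 0.2 s.
2. the cylinder stands upright on the middle of the weighing pan, let go and at rest (angle between measuring_cylinder's own z axis and vertical below 0.06 rad and horizontal distance between measuring_cylinder and pan_middle below 0.018 m and z of measuring_cylinder in the frame of pan_middle between -0.003 and 0.004 m and contact force between measuring_cylinder and the fingers below 0.05 N and contact force between measuring_cylinder and the arm below 0.05 N and linear speed of measuring_cylinder below 0.02 m/s and angular speed of measuring_cylinder below 0.3 rad/s), for 0.2 s.
At the end, for the whole second after the job is handed in: The measuring cylinder stands upright (within 0.06 rad) and at rest on the weighing pan, its foot's centre within 18 mm of the pan's middle and its underside on the pan, touched by nothing of the robot, and the shield's top door is shut to within 5 mm (all of step 2 and value of joint shield_door below 0.005 m).
It fails at once if the cylinder is pressed, dropped or knocked against the balance with more than 20 N (contact force between measuring_cylinder and balance above 20 N).
It fails at once if a bystander is moved by more than 30 mm or tipped over (distance of any of conical_flask, beaker, second_cylinder, marker, petri from where it was at the start of the episode above 0.03 m or angle between any of conical_flask, beaker, second_cylinder, marker, petri's own z axis and vertical above 0.3 rad).
It also fails if it takes over 72 s, if anything falls off the work surface, if the arm or the gripper's body presses on something with over 40 N, if the wrist force passes 120 N, or if a joint passes its speed limit or range.

## Working session

There is one attempt and no reset: what is moved stays moved. The work goes in short steps, Python scripts to look and compute and a shell command to move; the robot and the scene stay as the last step left them, time stands still between calls to the robot, and variables do not carry over. Pictures are saved under pics/ and viewed, about 8 in all and at most 12, crops included, and the job is handed in when it is done.

```bash
mkdir -p pics; ls; cat > h.py <<'E'
import numpy as np, cv2
from workcell import robot
def shot(name,file=None,crop=None,s=1):
    p=robot.get_image(name)
    if file:
        im=p["pixels"][:,:,::-1]
        if crop: im=im[crop[1]:crop[3],crop[0]:crop[2]]
        cv2.imwrite("pics/"+file,cv2.resize(im,None,fx=s,fy=s,interpolation=cv2.INTER_CUBIC))
    return p
def pix(p,X):
    c=np.array(p["R"])@np.array(X,float)+np.array(p["t"]).ravel(); u=np.array(p["camera_matrix"])@c; return (u[:2]/u[2]).round().astype(int)
def pp(label,p):
    return [(np.round(d["point"]).astype(int).tolist(),round(d["confidence"],2),pix(p,d["point"]).tolist()) for d in robot.pinpoint(label,p)[:4]]
E
python3 - <<'E'
from h import *
a=shot("scene"); b=shot("top")
cv2.imwrite("pics/1.png",np.vstack([a["pixels"],b["pixels"]])[:,:,::-1][:, :] if 0 else cv2.resize(np.hstack([a["pixels"],b["pixels"]])[:,:,::-1],(800,300)))
for l in ["measuring_cylinder","cylinder_mouth","balance","pan_middle","door_handle","conical_flask","beaker","second_cylinder","marker","petri"]:
    for n,p in(("s",a),("t",b)): print(l,n,pp(l,p))
print(robot.read_state(),robot.grip_point_offset)
for p in (a,b): print(np.round(-np.array(p["R"]).T@np.array(p["t"]).ravel()))
E
```

```text
pics
measuring_cylinder s [([351, 457, 23], 0.95, [136, 238]), ([570, 555, 24], 0.85, [146, 173]), ([522, 223, 25], 0.63, [229, 218])]
measuring_cylinder t [([350, 459, 24], 0.84, [179, 261]), ([518, 223, 26], 0.78, [244, 215]), ([576, 550, 25], 0.6, [156, 200])]
cylinder_mouth s [([527, 376, 12], 0.83, [187, 202]), ([696, 459, 15], 0.82, [189, 156]), ([430, 584, 12], 0.73, [117, 205]), ([522, 218, 24], 0.39, [231, 218])]
cylinder_mouth t [([522, 373, 16], 0.88, [204, 214]), ([692, 458, 14], 0.85, [182, 169]), ([435, 584, 12], 0.7, [146, 238])]
balance s [([588, -102, -1], 0.92, [334, 239])]
balance t [([588, -104, 2], 0.93, [332, 196]), ([747, 80, 4], 0.27, [282, 155])]
pan_middle s [([557, -99, 74], 0.82, [335, 237])]
pan_middle t [([559, -98, 72], 0.74, [334, 201])]
door_handle s [([637, -108, 264], 0.72, [361, 180])]
door_handle t [([638, -110, 264], 0.95, [346, 166])]
conical_flask s [([671, 158, 0], 0.7, [266, 191])]
conical_flask t [([667, 156, 4], 0.62, [262, 176])]
beaker s [([796, 167, 1], 0.94, [276, 162]), ([588, -104, -2], 0.34, [335, 240])]
beaker t [([797, 163, 1], 0.7
[... 365 characters left out ...]
 1.10140653,  0.4344586 ,  0.02501389,  1.57317412, -0.01158539,
        1.13401262, -0.07511172]), 'qvel': array([ 0.00074498,  0.00221555,  0.00033637, -0.00055184,  0.00092169,
        0.00152743,  0.00160154]), 'tau': array([ 1.24078208e-03, -6.67667127e+01,  9.84186865e-01, -3.14801252e+01,
       -6.09101239e-02,  3.27411667e-02,  8.18786498e-05]), 'ee_pos': array([ 224.11093515, -583.46478374,  226.77777751]), 'ee_rot': array([ 3.61740893e-05,  8.24173735e-01, -5.66337048e-01,  3.25433923e-05]), 'force': array([ 0.33410394, -0.06348132,  0.04908259]), 'torque': array([-0.03599344, -0.03197011,  0.00558917]), 'grip_width': 91.61403243476204} 18.8
[  76.  -52. 1022.]
[ 275.  178. 1788.]
```

View pics/1.png

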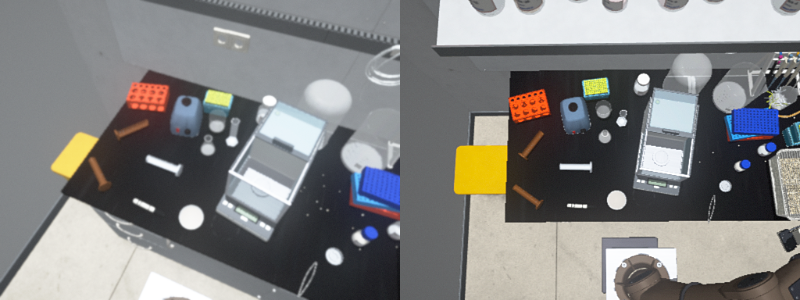

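Candidates for the cylinder, as seen in the scene picture (512-wide pixels): (229,218) is white and translucent; (136,238) and (146,173) are brown. The white one at (229,218) fits the description, with its foot at about (520,223) and its mouth at about (524,375), to the robot's left. I'll confirm it in an enlarged crop and raise the arm meanwhile.

```bash
python3 - <<'E'
from h import *
a=shot("scene","2.png",(90,130,410,330),2.5)
E
python3 -m handwheel '[[[0,0,-2.3,0,0,-6.9,0],[0,0,-2.3,0,0,-6.9,0],[0,0,-2.3,0,0,-6.9,0],[0,0,-2.3,0,0,-6.9,0],[0,0,-2.3,0,0,-6.9,0],[0,0,-2.3,0,0,-6.9,0],[0,0,-2.3,0,0,-6.9,0],[0,0,-2.3,0,0,-6.9,0],[0,0,-2.3,0,0,-6.9,0],[0,0,-2.3,0,0,-6.9,0]]]'
```

```text
clock: 1.98
ee_pos: [222.9, -580.8, 460.9]
ee_rot: [-0.005, 1.0, 0.021, -0.003]
force: [0.5, -0.8, 0.9]
grip_width: 91.5
```

View pics/2.png

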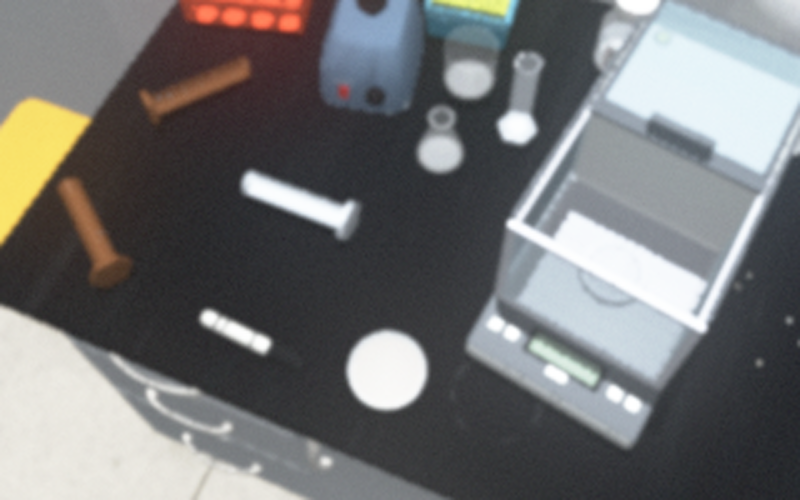

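The crop confirms it: the white cylinder lies with its foot at crop (350,218) and its mouth at (248,185), while the brown ones at (250,70) and (95,230) are decoys. Next I move over it.

```bash
python3 -m handwheel '[[[1.2,-3.8,0,0,0,2,0],[1.2,-3.8,0,0,0,1.9,0],[1.3,-3.8,0,0,0,0,0],[1.3,-3.8,0,0,0,0,0],[1.3,-3.8,0,0,0,0,0],[1.3,-3.8,0,0,0,0,0],[1.3,-3.8,0,0,0,0,0],[1.3,-3.8,0,0,0,0,0],[1.3,-3.8,0,0,0,0,0],[1.3,-3.8,0,0,0,0,0],[1.3,-3.8,0,0,0,0,0],[1.3,-3.8,0,0,0,0,0]]]'
python3 -m handwheel '[[[1.3,-3.8,0,0,0,0,0],[1.3,-3.8,0,0,0,0,0],[1.3,-3.8,0,0,0,0,0],[1.3,-3.8,0,0,0,0,0],[1.3,-3.8,0,0,0,0,0],[1.3,-3.8,0,0,0,0,0],[1.3,-3.8,0,0,0,0,0],[1.3,-3.8,0,0,0,0,0],[1.3,-3.8,0,0,0,0,0],[1.3,-3.8,0,0,0,0,0]]]'
cat >> h.py <<'E'
from scipy.spatial.transform import Rotation as Ro
def tool(): 
    s=robot.read_state(); q=s["ee_rot"]; return np.array(s["ee_pos"]),Ro.from_quat(np.r_[q[1:],q[0]]),s
def goto(grasp,R,off=None):
    "shift (cm, tool axes) and turn (deg) needed so the grasp point is at grasp with orientation R"
    p,r,s=tool(); g=robot.grip_point_offset if off is None else off
    t=np.array(grasp)+R.as_matrix()[:,2]*g
    sh=r.inv().apply(t-p)/10; tu=np.degrees((r.inv()*R).as_rotvec())
    print("shift",sh.round(2),"turn",tu.round(1),"tcp",p.round(1),"target",t.round(1),"world d",(t-p).round(1),"w",round(s["grip_width"],1),"clk",s["clock"],"F",np.round(s["force"],1))
def frame(x,z):
    z=np.array(z,float);z/=np.linalg.norm(z); x=np.array(x,float); x-=z*(x@z); x/=np.linalg.norm(x)
    return Ro.from_matrix(np.c_[x,np.cross(z,x),z])
E
python3 - <<'E'
from h import *
a=np.array([4,151.5,0]);a/=np.linalg.norm(a)
t=np.radians(40); z=-np.sin(t)*a+[0,0,-np.cos(t)]
goto(np.array([520,223,0])+a*100+[0,0,110],frame([a[1],-a[0],0],z))
print(tool()[2]["qpos"].round(2))
E
```

```text
clock: 2.98
ee_pos: [383.0, -120.5, 465.9]
ee_rot: [0.003, 1.0, -0.016, -0.0]
force: [2.0, -0.1, 0.4]
grip_width: 91.7
clock: 3.82
ee_pos: [527.3, 270.3, 466.3]
ee_rot: [0.005, 1.0, -0.021, 0.005]
force: [0.3, -0.7, 0.8]
grip_width: 91.9
shift [-1.04 -4.39 37.03] turn [-39.4  -0.2  -1. ] tcp [527.3 270.3 466.3] target [522.3 310.9  95.6] world d [  -5.    40.6 -370.7] w 91.9 clk 3.8167 F [ 0.3 -0.7  0.8]
[-0.04  0.41 -0.88  1.15  0.33  1.71 -0.87]
```

```bash
python3 -m handwheel '[[[-0.1,-0.7,4,0,0,0,0],[-0.1,-0.7,4,0,0,0,0],[-0.1,-0.7,4,0,0,0,0],[-0.1,-0.7,4,0,0,0,0],[-0.1,-0.7,4,0,0,0,0],[-0.1,-0.7,4,0,0,-1,0],[0,0,0,-6.6,0,0,0],[0,0,0,-6.6,0,0,0],[0,0,0,-6.6,0,0,0],[0,0,0,-6.6,0,0,0],[0,0,0,-6.6,0,0,0],[0,0,0,-6.6,0,0,0]]]'
python3 - <<'E'
from h import *
p=shot("top"); q=shot("scene")
for l in ("measuring_cylinder","cylinder_mouth"): print(l,pp(l,p),pp(l,q))
a=np.array([4,151.5,0]);a/=np.linalg.norm(a)
t=np.radians(40); z=-np.sin(t)*a+[0,0,-np.cos(t)]
goto(np.array([520,223,0])+a*100+[0,0,22],frame([a[1],-a[0],0],z))
print(tool()[2]["qpos"].round(2))
E
```

```text
clock: 4.82
ee_pos: [528.8, 320.9, 218.0]
ee_rot: [0.352, 0.936, -0.014, 0.006]
force: [-0.1, -1.2, -0.4]
grip_width: 91.6
measuring_cylinder [([350, 460, 23], 0.85, [179, 262]), ([518, 223, 27], 0.66, [245, 214])] [([353, 455, 22], 0.86, [137, 238])]
cylinder_mouth [([693, 460, 20], 0.72, [181, 169]), ([433, 583, 11], 0.68, [146, 239])] [([436, 583, 16], 0.92, [118, 203])]
shift [ -1.13 -13.07  16.5 ] turn [ 0.8 -1.  -0.6] tcp [529.6 319.4 218.1] target [522.3 310.9   7.6] world d [  -7.3   -8.5 -210.5] w 92.2 clk 5.1167 F [-0.5  0.   0.2]
[-0.59  0.82 -0.58  1.21  0.71  1.88 -1.21]
```

```bash
python3 -m handwheel '[[[-0.2,-2.2,2.75,0.8,0,0,0],[-0.2,-2.2,2.75,0,-1,-0.6,0],[-0.2,-2.2,2.75,0,0,0,0],[-0.2,-2.2,2.75,0,0,0,0],[-0.2,-2.2,2.75,0,0,0,0],[-0.1,-1,1.25,0,0,0,0],[0,0,0,0,0,0,0]]]'
python3 - <<'E'
from h import *
a=np.array([4,151.5,0]);a/=np.linalg.norm(a)
t=np.radians(40); z=-np.sin(t)*a+[0,0,-np.cos(t)]
goto(np.array([520,223,0])+a*100+[0,0,22],frame([a[1],-a[0],0],z))
print(tool()[2]["qpos"].round(2))
shot("top","3.png",(160,150,320,270),4)
E
```

```text
clock: 5.7
ee_pos: [531.8, 310.4, 33.9]
ee_rot: [0.328, 0.944, -0.027, 0.002]
force: [0.2, 0.4, 0.3]
grip_width: 91.6
shift [-1.01 -1.62  2.05] turn [-1.7 -0.1 -1.8] tcp [531.8 310.4  33.9] target [522.3 310.9   7.6] world d [ -9.5   0.5 -26.3] w 91.6 clk 5.7 F [0.2 0.4 0.3]
[-0.56  0.99 -0.56  1.36  0.76  1.6  -1.36]
```

View pics/3.png

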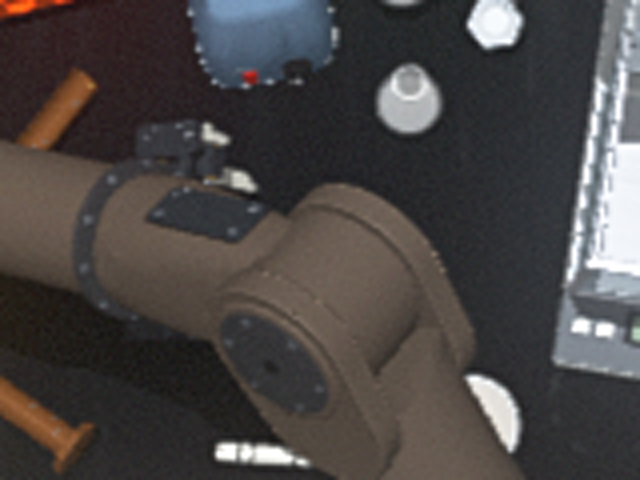

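The arm hides the cylinder. The fingertips show at crop (215,135) and (240,180), and nothing is disturbed. I go down the last bit and close.

```bash
python3 -m handwheel '[[[-0.7,0,0,-1,0,-1,0],[-0.4,-0.7,0.9,-0.7,0,-0.8,0],[0,-0.8,0.9,0,0,0,0],[0,-0.3,0.4,0,0,0,0],[0,0,0,0,0,0,0.3],[0,0,0,0,0,0,1],[0,0,0,0,0,0,1],[0,0,0,0,0,0,1],[0,0,0,0,0,0,1],[0,0,0,0,0,0,1],[0,0,0,0,0,0,1]]]'
python3 - <<'E'
from h import *
a=np.array([4,151.5,0]);a/=np.linalg.norm(a)
t=np.radians(40); z=-np.sin(t)*a+[0,0,-np.cos(t)]
goto(np.array([520,223,0])+a*100+[0,0,22],frame([a[1],-a[0],0],z))
print(tool()[2]["qpos"].round(2))
E
```

```text
clock: 6.67
ee_pos: [524.2, 314.7, 13.8]
ee_rot: [0.338, 0.941, -0.014, 0.0]
force: [0.8, 0.0, 0.7]
grip_width: 49.6
shift [-0.18 -0.09  0.73] turn [-0.5 -0.4 -0.3] tcp [524.2 314.7  13.8] target [522.3 310.9   7.6] world d [-1.9 -3.9 -6.2] w 49.6 clk 6.6667 F [0.8 0.  0.7]
[-0.58  1.02 -0.55  1.36  0.77  1.6  -1.36]
```

```bash
python3 -m handwheel '[[[-0.1,-0.3,0.5,0,0,0,0.4],[-0.1,0,0.4,0,0,0,0.4],[0,0,0,0,0,0,0.5],[0,0,0,0,0,0,1],[0,0,0,0,0,0,1],[0,0,0,0,0,0,1],[0,0,0,0,0,0,1],[0,0,0,0,0,0,1]]]'
python3 - <<'E'
from h import *
a=np.array([4,151.5,0]);a/=np.linalg.norm(a)
t=np.radians(40); z=-np.sin(t)*a+[0,0,-np.cos(t)]
goto(np.array([520,223,0])+a*100+[0,0,22],frame([a[1],-a[0],0],z))
E
```

```text
clock: 7.33
ee_pos: [521.5, 312.7, 6.5]
ee_rot: [0.337, 0.942, -0.014, 0.001]
force: [-1.0, 0.9, 4.2]
grip_width: 29.6
shift [0.09 0.21 0.03] turn [-0.7 -0.5 -0.3] tcp [521.5 312.7   6.5] target [522.3 310.9   7.6] world d [ 0.8 -1.8  1.1] w 29.6 clk 7.3333 F [-1.   0.9  4.2]
```

Grasped at 29.6 mm. I store the cylinder's axis in the tool frame, lift, and turn it upright.

```bash
python3 - <<'E'
from h import *
p,r,s=tool(); a=np.array([4,150,-8.]);a/=np.linalg.norm(a)
at=r.inv().apply(a); ft=r.inv().apply(np.array([520,223,24.])-p)
np.savez("g.npz",at=at,ft=ft); print(at.round(3),ft.round(1))
E
python3 -m handwheel '[[[0,1.2,-1.6,0,0,0,1],[0,2.5,-3.1,0,0,0,1],[0,2.5,-3.1,0,0,0,1],[0,2.5,-3.1,0,0,0,1],[0,0,0,7,0,0,1],[0,0,0,7,0,0,1],[0,0,0,7,0,0,1],[0,0,0,7,0,0,1],[0,0,0,7,0,0,1],[0,0,0,7,0,0,1]]]'
python3 -m handwheel '[[[0,0,0,7,0,0,1],[0,0,0,7,0,0,1],[0,0,0,7,0,0,1],[0,0,0,7,0,0,1],[0,0,0,7,0,0,1],[0,0,0,7,0,0,1],[0,0,0,7,0,0,1]]]'
cat >> h.py <<'E'
def held():
    g=np.load("g.npz"); p,r,s=tool(); a=r.apply(g["at"]); f=p+r.apply(g["ft"])
    c=np.cross(a,[0,0,1]); c=c/(np.linalg.norm(c)+1e-9)*np.degrees(np.arccos(min(1,a[2])))
    print("foot",f.round(1),"axis",a.round(3),"tilt-fix (tool)",r.inv().apply(c).round(1),"tool z",r.as_matrix()[:,2].round(3),"up in tool",r.inv().apply([0,0,1]).round(3)); print("q",s["qpos"].round(2),"w",round(s["grip_width"],1),"F",s["force"].round(1))
E
python3 -c "
from h import *
held()"
```

```text
[ 0.001 -0.806 -0.592] [ 1.  80.5 43.3]
clock: 8.17
ee_pos: [516.6, 323.6, 161.5]
ee_rot: [-0.027, 1.0, -0.006, 0.009]
force: [0.3, -0.6, -0.9]
grip_width: 29.5
clock: 8.75
ee_pos: [523.3, 319.2, 176.3]
ee_rot: [-0.431, 0.902, 0.002, 0.027]
force: [-0.4, -0.0, -1.5]
grip_width: 29.8
foot [528.4 302.4  86.6] axis [-0.048  0.045  0.998] tilt-fix (tool) [ 2.5 -1.7  2.3] tool z [ 0.046  0.778 -0.626] up in tool [ 0.05  -0.778 -0.626]
q [ 0.65  0.89 -1.26  1.99  0.02  0.4  -0.29] w 29.8 F [-0.4 -0.  -1.5]
```

```bash
python3 -m handwheel '[[[0,0,0,2.5,-1.7,2.3,1],[0,0.8,0.6,0,0,0,1],[0,1.6,1.2,0,0,0,1],[0,1.6,1.2,0,0,0,1],[0,0,0,0,0,0,1]]]'
python3 -c "
from h import *
held()
p=shot('scene'); q=shot('top')
print(pp('measuring_cylinder',p),pp('cylinder_mouth',p));print(pp('measuring_cylinder',q),pp('cylinder_mouth',q))
cv2.imwrite('pics/4.png',np.hstack([cv2.resize(x['pixels'][y:y+130,z:z+130],(400,400),interpolation=cv2.INTER_CUBIC) for x,y,z in ((p,120,140),(q,130,150))])[:,:,::-1])"
```

```text
clock: 9.17
ee_pos: [526.8, 311.9, 120.7]
ee_rot: [-0.451, 0.892, -0.013, 0.007]
force: [-0.8, -0.2, 0.5]
grip_width: 29.6
foot [527.6 299.   30.2] axis [-0.     0.002  1.   ] tilt-fix (tool) [ 0.1 -0.   0. ] tool z [ 0.025  0.805 -0.593] up in tool [ 0.001 -0.805 -0.593]
q [ 0.64  1.01 -1.2   2.    0.    0.36 -0.2 ] w 29.6 F [-0.8 -0.2  0.5]
[([350, 457, 21], 0.89, [136, 239]), ([572, 552, 25], 0.83, [147, 173]), ([640, -111, 262], 0.56, [362, 180])] [([695, 460, 14], 0.96, [188, 156]), ([431, 582, 14], 0.85, [117, 205]), ([525, 305, 176], 0.66, [200, 182])]
[([572, 549, 25], 0.75, [156, 201]), ([350, 459, 23], 0.66, [179, 261]), ([526, 298, 36], 0.56, [224, 212]), ([794, 164, 2], 0.35, [260, 143])] [([433, 586, 14], 0.61, [145, 239]), ([691, 457, 18], 0.55, [182, 170]), ([524, 300, 182], 0.43, [220, 207]), ([588, -104, 1], 0.42, [332, 196])]
```

View pics/4.png

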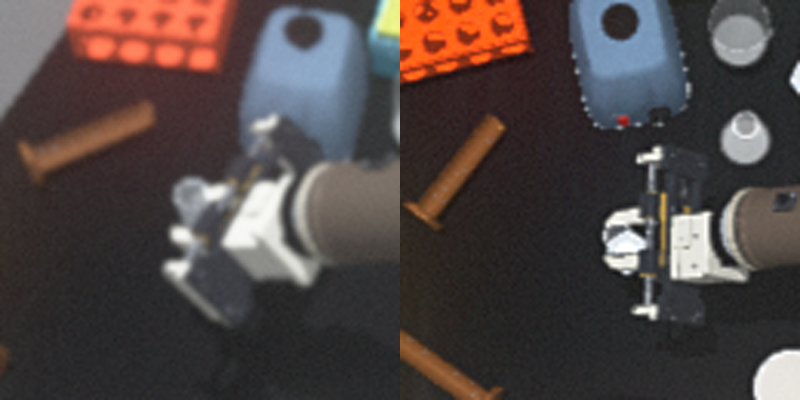

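The cylinder is held upright with its mouth up, at left crop (190,195) and right crop (625,240). The model and the networks agree to about 4 mm. I lower it to the bench.

```bash
python3 -m handwheel '[[[0,0.8,0.6,0,0,0,1],[0,0.8,0.6,0,0,0,1],[0,0.3,0.25,0,0,0,1],[0,0,0,0,0,0,1],[0,0,0,0,0,0,1]]]'; python3 -c "
from h import *
held()"
```

```text
clock: 9.88
ee_pos: [528.9, 314.2, 101.0]
ee_rot: [-0.452, 0.892, -0.011, 0.011]
force: [-0.1, 0.5, -0.8]
grip_width: 29.9
foot [530.4 301.5  10.4] axis [-0.008 -0.     1.   ] tilt-fix (tool) [-0.  -0.3  0.4] tool z [ 0.029  0.806 -0.592] up in tool [ 0.009 -0.806 -0.592]
q [ 0.62  1.04 -1.17  2.    0.02  0.32 -0.18] w 29.9 F [-0.1  0.5 -0.8]
```

```bash
python3 -m handwheel '[[[0,0.4,0.3,0,-0.3,0.4,1],[0,0.16,0.12,0,0,0,1],[0,0.16,0.12,0,0,0,1],[0,0,0,0,0,0,1]]]'; python3 -c "
from h import *
held()"; python3 -m handwheel '[[[0,0.16,0.12,0,0,0,1],[0,0.16,0.12,0,0,0,1],[0,0,0,0,0,0,1]]]'; python3 -c "
from h import *
held()"
```

```text
clock: 10.22
ee_pos: [530.1, 315.4, 93.0]
ee_rot: [-0.453, 0.891, -0.013, 0.007]
force: [-0.1, 0.4, -0.4]
grip_width: 29.6
foot [530.8 302.9   2.4] axis [-0.    -0.003  1.   ] tilt-fix (tool) [-0.2 -0.   0. ] tool z [ 0.025  0.807 -0.589] up in tool [ 0.001 -0.808 -0.589]
q [ 0.62  1.06 -1.17  2.    0.02  0.32 -0.17] w 29.6 F [-0.1  0.4 -0.4]
clock: 10.47
ee_pos: [531.6, 317.9, 93.3]
ee_rot: [-0.455, 0.89, -0.012, 0.009]
force: [0.2, -1.0, -0.8]
grip_width: 29.7
foot [532.6 305.9   2.7] axis [-0.004 -0.009  1.   ] tilt-fix (tool) [-0.5 -0.1  0.2] tool z [ 0.027  0.811 -0.585] up in tool [ 0.005 -0.811 -0.585]
q [ 0.62  1.06 -1.17  1.99  0.02  0.32 -0.17] w 29.7 F [ 0.2 -1.  -0.8]
```

```bash
python3 -m handwheel '[[[0,0.3,0.22,0,0,0,1],[0,0.3,0.22,0,0,0,1],[0,0,0,0,0,0,1]]]'; python3 -c "
from h import *
held()"
```

```text
clock: 10.72
ee_pos: [533.7, 322.2, 93.5]
ee_rot: [-0.46, 0.888, -0.011, 0.012]
force: [-0.1, -0.2, -0.8]
grip_width: 29.6
foot [535.5 311.    2.8] axis [-0.012 -0.018  1.   ] tilt-fix (tool) [-1.  -0.4  0.5] tool z [ 0.032  0.816 -0.577] up in tool [ 0.012 -0.817 -0.577]
q [ 0.61  1.07 -1.17  1.99  0.02  0.3  -0.16] w 29.6 F [-0.1 -0.2 -0.8]
```

```bash
python3 -c "
from h import *
p=shot('scene'); q=shot('top')
cv2.imwrite('pics/5.png',np.hstack([cv2.resize(x['pixels'][y:y+225,z:z+225],(400,400),interpolation=cv2.INTER_CUBIC) for x,y,z in ((p,130,140),(q,130,170))])[:,:,::-1])
held(); print(robot.read_state()['tau'].round(1))"
```

```text
foot [535.3 310.1   1.6] axis [-0.011 -0.016  1.   ] tilt-fix (tool) [-0.9 -0.4  0.5] tool z [ 0.031  0.815 -0.579] up in tool [ 0.011 -0.816 -0.579]
q [ 0.61  1.07 -1.17  1.99  0.02  0.3  -0.16] w 29.8 F [-1.  -1.4  0.6]
[ -0.2 -65.5 -29.9 -11.2  -1.7  -0.9  -0. ]
```

View pics/5.png

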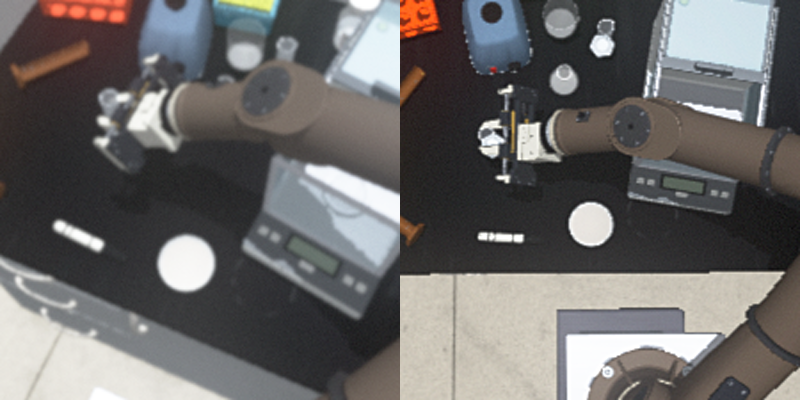

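```bash
python3 -m handwheel '[[[0,0,0,-0.9,-0.4,0.5,1],[0,0.25,0.18,0,0,0,1]]]'; python3 -c "
from h import *
held(); print(robot.read_state()['tau'].round(1))
for n in('scene','top'):
  p=shot(n); print([x for x in pp('cylinder_mouth',p) if x[0][2]>60],[x for x in pp('measuring_cylinder',p) if 250<x[0][1]<400])
held()"
```

```text
clock: 10.98
ee_pos: [534.8, 322.6, 92.0]
ee_rot: [-0.453, 0.891, -0.013, 0.008]
force: [-6.0, -7.2, 37.7]
grip_width: 29.5
foot [535.6 310.2   1.4] axis [-0.001 -0.004  1.   ] tilt-fix (tool) [-0.2 -0.   0. ] tool z [ 0.026  0.808 -0.589] up in tool [ 0.002 -0.808 -0.589]
q [ 0.6   1.06 -1.16  1.99  0.02  0.32 -0.18] w 29.5 F [-6.  -7.2 37.7]
[ -2.3 -56.3 -11.4  -8.5   1.5  -0.8  -0.2]
[([535, 315, 148], 0.43, [199, 184])] []
[([535, 313, 151], 0.5, [217, 205])] [([531, 307, 5], 0.39, [222, 212])]
foot [535.3 310.5   1.5] axis [-0.002 -0.005  1.   ] tilt-fix (tool) [-0.3 -0.   0.1] tool z [ 0.026  0.808 -0.588] up in tool [ 0.002 -0.809 -0.588]
q [ 0.6   1.06 -1.16  1.99  0.02  0.31 -0.18] w 29.6 F [-3.4 -4.7 21.4]
```

The foot is on the bench: the force rises when I press, and the mouth is at z 150. I relax and let go.

```bash
python3 -m handwheel '[[[0,0,0,-0.2,0,0,1],[0,0,0,0,0,0,1],[0,0,0,0,0,0,1],[0,0,0,0,0,0,0.6],[0,0,0,0,0,0,0.5],[0,0,0,0,0,0,0.3],[0,0,0,0,0,0,0],[0,0,0,0,0,0,0],[0,0,0,0,0,0,0]]]'; python3 -c "
from h import *
held()
for n in('scene','top'):
  p=shot(n); print([x for x in pp('cylinder_mouth',p) if x[0][2]>60],[x for x in pp('measuring_cylinder',p) if 250<x[0][1]<400])
b=np.array([588,-103.]);print(tool()[2]['force'])"
```

```text
clock: 12.03
ee_pos: [533.9, 321.1, 88.9]
ee_rot: [-0.451, 0.892, -0.014, 0.007]
force: [-0.3, 0.1, 0.0]
grip_width: 65.2
foot [534.5 308.2  -1.6] axis [0.001 0.002 1.   ] tilt-fix (tool) [ 0.1  0.  -0.1] tool z [ 0.025  0.805 -0.593] up in tool [-0.    -0.805 -0.593]
q [ 0.6   1.06 -1.15  1.99  0.02  0.31 -0.18] w 65.2 F [-0.3  0.1  0. ]
[([532, 310, 149], 0.41, [200, 185])] []
[([534, 311, 151], 0.49, [218, 205])] [([528, 309, 3], 0.62, [221, 213])]
[-0.64354125 -0.12889005 -0.61297116]
```

```bash
python3 -m handwheel '[[[0,0,-1,0,0,0,0],[0,0,-3,0,0,0,0],[0,0,-4,0,0,0,0],[0,0,-4,0,0,0,0],[0,-3.2,-2.4,0,0,0,0],[0,-3.2,-2.4,0,0,0,0],[0,-3.2,-2.4,0,0,0,0],[0,-3.2,-2.4,0,0,0,0],[0,0,0,-7,0,0,0],[0,0,0,-7,0,0,0],[0,0,0,-7,0,0,0],[0,0,0,-7,0,0,0]]]'
python3 -m handwheel '[[[0,0,0,-7,0,0,0],[0,0,0,-7,0,0,0],[0,0,0,-7,0,0,0],[0,0,0,-4.5,0,0,0],[0,0,0,0,0,7,0],[0,0,0,0,0,7,0],[0,0,0,0,0,7,0],[0,0,0,0,0,7,0],[0,0,0,0,0,7,0],[0,0,0,0,0,7,0],[0,0,0,0,0,7,0],[0,0,0,0,0,7,0]]]'
python3 -c "
from h import *
P=[];
for n in('scene','top'):
  p=shot(n); print([x for x in pp('cylinder_mouth',p)],[x for x in pp('measuring_cylinder',p)+pp('second_cylinder',p)])
yw=np.radians(-97.4)
goto([532,310,137],frame([np.cos(yw),np.sin(yw),0],[0,0,-1]));print(tool()[2]['qpos'].round(2))"
```

```text
clock: 13.33
ee_pos: [532.3, 204.1, 332.9]
ee_rot: [-0.22, 0.975, -0.026, 0.003]
force: [0.0, 1.2, -2.0]
grip_width: 91.4
clock: 14.33
ee_pos: [525.8, 207.9, 346.7]
ee_rot: [0.007, 0.865, -0.502, 0.01]
force: [1.0, -0.1, 0.4]
grip_width: 91.5
[([432, 585, 15], 0.8, [116, 204]), ([700, 460, 17], 0.64, [189, 154])] [([353, 454, 24], 0.63, [137, 238]), ([341, 267, -3], 0.43, [191, 267])]
[([690, 458, 13], 0.8, [182, 170]), ([435, 587, 12], 0.69, [145, 238]), ([531, 306, 151], 0.48, [219, 206])] [([349, 458, 24], 0.87, [180, 262]), ([368, 111, 0], 0.63, [276, 256]), ([571, 555, 26], 0.54, [154, 201]), ([530, 310, 1], 0.5, [221, 212]), ([748, 78, 2], 0.76, [283, 155]), ([345, 267, 2], 0.63, [233, 263])]
shift [-9.07 -5.67 22.58] turn [-0.3 -1.4 37.6] tcp [526.4 208.2 346.3] target [532.  310.  118.2] world d [   5.6  101.8 -228.1] w 91.9 clk 14.7333 F [ 0.3 -0.6  0.4]
[-0.03  0.33 -0.63  1.49  0.22  1.39 -1.72]
```

```bash
python3 -m handwheel '[[[0,0,0,0,-1,7,0],[0,0,0,0,0,7,0],[0,0,0,0,0,7,0],[0,0,0,0,0,7,0],[0,0,0,0,0,7,0],[-2.5,0.2,0,0,0,2.6,0],[-2.5,0.2,0,0,0,0,0],[-2.5,0.2,0,0,0,0,0],[-2.5,0.2,0,0,0,0,0],[0,0,2,0,0,0,0],[0,0,3,0,0,0,0],[0,0,3,0,0,0,0]]]'
python3 -c "
from h import *
for n in('scene','top'):
  p=shot(n); print([x for x in pp('cylinder_mouth',p) if x[0][2]>80])
yw=np.radians(-97.4)
goto([531,309,137],frame([np.cos(yw),np.sin(yw),0],[0,0,-1]));print(tool()[2]['qpos'].round(2))"
```

```text
clock: 15.73
ee_pos: [535.1, 313.5, 269.1]
ee_rot: [0.004, -0.655, 0.755, -0.003]
force: [0.5, -0.4, 0.2]
grip_width: 91.9
[]
[]
shift [ 0.3   0.48 15.15] turn [-0.4 -0.  -0.9] tcp [535.2 311.5 269.7] target [531.  309.  118.2] world d [  -4.2   -2.5 -151.5] w 92.1 clk 15.9333 F [-0.4  0.2  0.8]
[-0.27  0.45 -0.52  1.5   0.23  1.25 -2.53]
```

```bash
python3 -m handwheel '[[[0.3,0.4,0.5,0,0,-0.8,0],[0,0.1,2,0,0,0,0],[0,0,3,0,0,0,0],[0,0,3,0,0,0,0],[0,0,3,0,0,0,0],[0,0,2.2,0,0,0,0],[0,0,0.5,0,0,0,0],[0,0,0,0,0,0,0]]]'
python3 -c "
from h import *
yw=np.radians(-97.4)
goto([531,309,137],frame([np.cos(yw),np.sin(yw),0],[0,0,-1]))
p=shot('top','6.png',(160,150,310,260),4)"
```

```text
clock: 16.6
ee_pos: [539.6, 313.2, 140.2]
ee_rot: [0.016, -0.661, 0.75, -0.005]
force: [0.3, -0.0, 0.6]
grip_width: 91.5
shift [0.56 0.86 2.17] turn [-1.6  1.   0.1] tcp [539.6 313.2 140.2] target [531.  309.  118.2] world d [ -8.6  -4.2 -22. ] w 91.5 clk 16.6 F [ 0.3 -0.   0.6]
```

View pics/6.png

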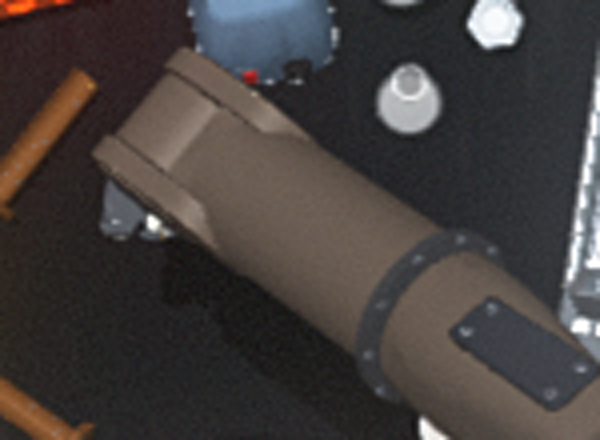

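The arm covers the cylinder and one finger shows at crop (130,210). I correct the drift, finish the descent, and close.

```bash
python3 -m handwheel '[[[0.3,0.6,0,-1.6,1,0,0],[0.2,0.4,0,0,0,0,0],[0.1,0.1,1,0,0,0,0],[0.1,0.2,1.2,0,0,0,0],[0,0,0,0,0,0,0]]]'
python3 -c "
from h import *
yw=np.radians(-97.4)
goto([531,309,137],frame([np.cos(yw),np.sin(yw),0],[0,0,-1]))"
```

```text
clock: 17.07
ee_pos: [530.0, 311.0, 126.9]
ee_rot: [0.008, -0.661, 0.751, -0.002]
force: [0.2, -0.9, -0.6]
grip_width: 91.7
shift [ 0.19 -0.12  0.87] turn [-0.7  0.5  0.1] tcp [530.  311.  126.9] target [531.  309.  118.2] world d [ 1.  -2.  -8.7] w 91.7 clk 17.0667 F [ 0.2 -0.9 -0.6]
```

```bash
python3 -m handwheel '[[[0.2,-0.1,0.7,-0.7,0.5,0,0],[0.05,0,0.4,0,0,0,0],[0,0,0,0,0,0,0.3],[0,0,0,0,0,0,0.5],[0,0,0,0,0,0,0.5],[0,0,0,0,0,0,0.6],[0,0,0,0,0,0,0.6],[0,0,0,0,0,0,0.7],[0,0,0,0,0,0,0.8],[0,0,0,0,0,0,1],[0,0,0,0,0,0,1],[0,0,0,0,0,0,1]]]'
python3 -c "
from h import *
yw=np.radians(-97.4)
goto([531,309,137],frame([np.cos(yw),np.sin(yw),0],[0,0,-1])); print(tool()[2]['qpos'].round(2))"
```

```text
clock: 18.07
ee_pos: [532.6, 309.2, 117.9]
ee_rot: [0.003, -0.661, 0.751, -0.001]
force: [0.2, 0.2, -0.5]
grip_width: 32.3
shift [ 0.04  0.16 -0.03] turn [-0.2  0.2  0.1] tcp [532.6 309.2 117.9] target [531.  309.  118.2] world d [-1.6 -0.2  0.3] w 32.3 clk 18.0667 F [ 0.2  0.2 -0.5]
[-0.28  0.57 -0.49  1.69  0.32  0.95 -2.59]
```

```bash
python3 -m handwheel '[[[0,0,0,0,0,0,1],[0,0,0,0,0,0,1]]]'; python3 - <<'E'
from h import *
p,r,s=tool(); print(s["grip_width"])
np.savez("g.npz",at=r.inv().apply([0,0,1]),ft=r.inv().apply(np.array([531.5,309,0])-p))
E
python3 -m handwheel '[[[0,0,-1.5,0,0,0,1],[0,0,-3,0,0,0,1],[0,0,-4,0,0,0,1],[0,0,-4,0,0,0,1],[0,0,-4,0,0,0,1],[0,0,-4,0,0,0,1],[0,0,-4,0,0,0,1],[0,0,-4,0,0,0,1],[0,0,-3,0,0,0,1],[0,0,0,0,0,0,1]]]'
python3 -c "
from h import *
held(); p,r,s=tool(); print(p)
for n in('scene','top'):
  p=shot(n); print([x for x in pp('cylinder_mouth',p) if x[0][2]>80],[x for x in pp('measuring_cylinder',p) if x[0][2]>80])
  print(pp('pan_middle',p),pp('door_handle',p),pp('balance',p))"
```

```text
clock: 18.23
ee_pos: [532.5, 309.2, 117.8]
ee_rot: [0.003, -0.661, 0.751, -0.001]
force: [0.3, -0.1, -0.1]
grip_width: 31.8
31.834877300251044
clock: 19.07
ee_pos: [528.4, 306.4, 443.8]
ee_rot: [-0.002, -0.661, 0.75, 0.001]
force: [-0.5, -0.4, -0.6]
grip_width: 32.1
foot [526.3 305.7 326. ] axis [0.009 0.004 1.   ] tilt-fix (tool) [ 0.5 -0.3 -0. ] tool z [-0.004 -0.001 -1.   ] up in tool [ 0.002  0.004 -1.   ]
q [-0.28  0.38 -0.53  1.17  0.19  1.64 -2.46] w 32.1 F [-0.5 -0.4 -0.6]
[528.36033307 306.372032   443.81248503]
[] []
[([558, -99, 73], 0.52, [335, 237])] [([635, -108, 263], 0.81, [361, 181])] []
[] []
[([558, -97, 68], 0.92, [334, 201])] [([638, -108, 263], 0.81, [345, 166])] [([590, -107, 0], 0.97, [333, 195])]
```

```bash
python3 -m handwheel '[[[2,-0.4,0,0,0,0,1],[3.5,-0.75,0,0,0,0,1],[3.6,-0.75,0,0,0,0,1],[3.6,-0.75,0,0,0,0,1],[3.6,-0.75,0,0,0,0,1],[3.6,-0.75,0,0,0,0,1],[3.6,-0.75,0,0,0,0,1],[3.6,-0.75,0,0,0,0,1],[3.6,-0.75,0,0,0,0,1],[3.5,-0.75,0,0,0,0,1],[2.5,-0.5,0,0,0,0,1],[1,-0.2,0,0,0,0,1]]]'
cat >> h.py <<'E'
def place(pt,yw=-97.6):
    g=np.load("g.npz"); yw=np.radians(yw); R=frame([np.cos(yw),np.sin(yw),0],[0,0,-1]); p,r,s=tool()
    # turn that makes the axis vertical keeping yaw R
    e=Ro.align_vectors([[0,0,1]],[R.apply(g["at"])])[0]*R
    f=p+r.apply(g["ft"]); d=r.inv().apply(np.array(pt)-f)/10
    print("foot",f.round(1),"shift",d.round(2),"turn",np.degrees((r.inv()*e).as_rotvec()).round(1),"F",s["force"].round(1),"w",round(s["grip_width"],1),"clk",s["clock"])
E
python3 -c "
from h import *
place([558,-98.3,300])"
```

```text
clock: 20.67
ee_pos: [558.4, -91.5, 435.0]
ee_rot: [-0.008, -0.665, 0.747, 0.003]
force: [-0.3, -0.7, -0.7]
grip_width: 32.1
foot [554.9 -92.7 317.2] shift [ 0.51 -0.4   1.72] turn [ 1.1 -0.6  1. ] F [-0.3 -0.7 -0.7] w 32.1 clk 20.6667
```

```bash
python3 -m handwheel '[[[0.5,-0.4,0,1.1,-0.6,1,1],[0.2,0,1.5,0,0,0,1],[0,0,1,0,0,0,1],[0,0,0,0,0,0,1]]]'
python3 -c "
from h import *
place([558,-98.3,250])
p=shot('scene'); q=shot('top'); print(pp('cylinder_mouth',p),pp('measuring_cylinder',p),pp('measuring_cylinder',q))
cv2.imwrite('pics/7.png',np.hstack([cv2.resize(x['pixels'][y:y+130,z:z+130],(400,400),interpolation=cv2.INTER_CUBIC) for x,y,z in ((p,120,270),(q,120,270))])[:,:,::-1])"
```

```text
clock: 21.0
ee_pos: [562.7, -100.0, 409.0]
ee_rot: [0.005, -0.656, 0.755, -0.001]
force: [0.2, -0.5, -1.2]
grip_width: 32.1
foot [ 562.2 -100.   291.2] shift [-0.08  0.47  4.12] turn [-0.2  0.1 -0.4] F [ 0.2 -0.5 -1.2] w 32.1 clk 21.0
[([433, 581, 13], 0.94, [118, 205]), ([695, 461, 20], 0.66, [188, 155])] [([572, 553, 25], 0.88, [147, 173]), ([350, 458, 26], 0.85, [135, 238])] [([350, 457, 24], 0.95, [180, 262]), ([574, 554, 26], 0.84, [155, 200]), ([747, 76, 4], 0.7, [283, 155]), ([561, -100, 293], 0.5, [346, 188])]
```

View pics/7.png

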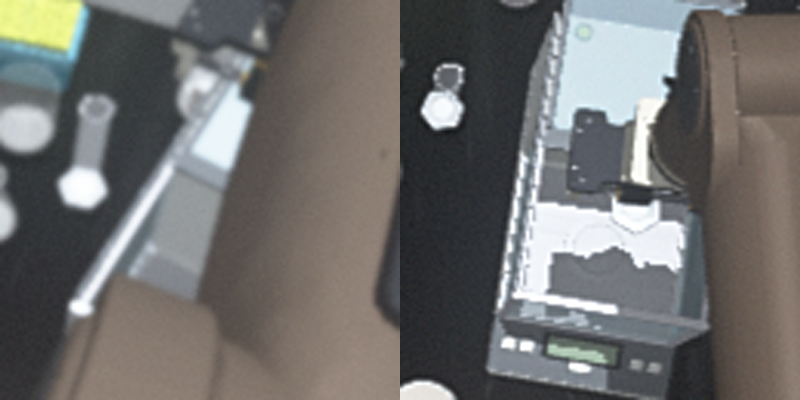

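The cylinder hangs clear over the open top, with its foot at right crop (637,212). The network's (561,-100,293) agrees with the model. I descend in stages.

```bash
python3 -m handwheel '[[[-0.1,0.4,0,0,0,-0.4,1],[0,0.1,1.5,0,0,0,1],[0,0,1.5,0,0,0,1],[0,0,1,0,0,0,1],[0,0,0,0,0,0,1]]]'
python3 -c "
from h import *
place([558,-98.3,150]);print(tool()[2]['qpos'].round(2),tool()[2]['tau'].round(1))"
```

```text
clock: 21.67
ee_pos: [559.8, -95.4, 373.1]
ee_rot: [0.008, -0.661, 0.75, -0.004]
force: [0.7, 0.6, -0.6]
grip_width: 31.8
foot [560.3 -95.5 255.3] shift [ 0.37  0.36 10.53] turn [-0.7  0.1  0.4] F [ 0.7  0.6 -0.6] w 31.8 clk 21.6667
[ 0.36  0.28 -0.38  1.46  0.1   1.41 -1.72] [ -0.2 -57.6  -3.5 -35.3  -0.   -0.8  -0. ]
```

```bash
python3 -m handwheel '[[[0.3,0.3,0.5,-0.7,0,0.4,1],[0,0,1.5,0,0,0,1],[0,0,1.5,0,0,0,1],[0,0,1.5,0,0,0,1],[0,0,0,0,0,0,1]]]'
python3 -c "
from h import *
place([558,-98.3,150]);print(tool()[2]['tau'].round(1))"
```

```text
clock: 22.08
ee_pos: [557.0, -98.0, 324.1]
ee_rot: [0.004, -0.658, 0.753, -0.0]
force: [-0.2, 0.4, -0.9]
grip_width: 31.9
foot [556.2 -97.9 206.3] shift [ 0.05 -0.16  5.63] turn [-0.1  0.1 -0.1] F [-0.2  0.4 -0.9] w 31.9 clk 22.0833
[ -0.4 -59.3  -4.  -35.1  -0.   -1.   -0.1]
```

```bash
python3 -m handwheel '[[[0,-0.1,1,0,0,0,1],[0,0,1.8,0,0,0,1],[0,0,1.8,0,0,0,1],[0,0,1,0,0,0,1],[0,0,0,0,0,0,1]]]'
python3 -c "
from h import *
place([558,-98.3,100]);print(tool()[2]['tau'].round(1))"
```

```text
clock: 22.5
ee_pos: [560.5, -98.6, 269.0]
ee_rot: [0.005, -0.657, 0.754, -0.002]
force: [-0.7, -0.0, -0.7]
grip_width: 32.1
foot [560.2 -98.6 151.2] shift [0.03 0.27 5.12] turn [-0.3  0.1 -0.2] F [-0.7 -0.  -0.7] w 32.1 clk 22.5
[ -0.3 -59.   -4.1 -32.8   0.   -0.8  -0.1]
```

```bash
python3 -m handwheel '[[[0,0.2,0.8,-0.2,0,-0.2,1],[0,0,1.8,0,0,0,1],[0,0,1.8,0,0,0,1],[0,0,1,0,0,0,1],[0,0,0,0,0,0,1]]]'
python3 -c "
from h import *
place([558,-98.3,76]);print(tool()[2]['tau'].round(1))
p=shot('scene'); q=shot('top'); f=lambda L: [x for x in L if abs(x[0][1]+98)<40]
for p in(p,q): print(f(pp('cylinder_mouth',p)),f(pp('measuring_cylinder',p)))"
```

```text
clock: 22.92
ee_pos: [561.2, -98.3, 216.3]
ee_rot: [0.006, -0.659, 0.752, -0.003]
force: [-0.3, 0.1, 0.1]
grip_width: 32.1
foot [561.2 -98.3  98.5] shift [0.06 0.34 2.24] turn [-0.4  0.1  0. ] F [-0.3  0.1  0.1] w 32.1 clk 22.9167
[ -0.3 -60.4  -4.4 -31.1   0.1  -0.8  -0.1]
[] []
[([561, -99, 70], 0.53, [334, 200]), ([562, -94, 248], 0.42, [341, 191])] [([559, -100, 102], 0.62, [336, 199]), ([563, -100, 252], 0.36, [343, 190])]
```

```bash
python3 -m handwheel '[[[0,0.3,0.3,-0.4,0,0,1],[0,0,0.7,0,0,0,1],[0,0,0.4,0,0,0,1],[0,0,0,0,0,0,1]]]'
python3 -c "
from h import *
place([558,-98.3,71])"
```

```text
clock: 23.55
ee_pos: [560.4, -97.9, 205.2]
ee_rot: [0.006, -0.659, 0.752, -0.002]
force: [0.1, 0.3, -1.4]
grip_width: 32.2
foot [560.2 -97.9  87.4] shift [0.08 0.24 1.64] turn [-0.4  0.1  0. ] F [ 0.1  0.3 -1.4] w 32.2 clk 23.55
```

```bash
python3 -m handwheel '[[[0,0.05,0.3,0,0,0,1],[0,0,0.2,0,0,0,1],[0,0,0,0,0,0,1]]]'
python3 -c "
from h import *
place([558,-98.3,71])"
```

```text
clock: 23.8
ee_pos: [559.6, -97.7, 199.1]
ee_rot: [0.005, -0.659, 0.752, -0.002]
force: [0.7, -0.1, -0.9]
grip_width: 32.1
foot [559.4 -97.7  81.3] shift [0.08 0.14 1.03] turn [-0.4  0.1  0. ] F [ 0.7 -0.1 -0.9] w 32.1 clk 23.8
```

```bash
python3 -m handwheel '[[[0,0.1,0.3,-0.3,0,0,1],[0,0,0.2,0,0,0,1],[0,0,0.1,0,0,0,1]]]'; python3 -m handwheel '[[[0,0,0.1,0,0,0,1],[0,0,0.1,0,0,0,1]]]'
python3 -c "
from h import *
place([558,-98.3,71])"
```

```text
clock: 24.05
ee_pos: [558.7, -97.6, 192.7]
ee_rot: [0.004, -0.659, 0.752, 0.0]
force: [0.1, -0.5, -0.7]
grip_width: 32.3
clock: 24.22
ee_pos: [558.7, -97.6, 190.4]
ee_rot: [0.004, -0.659, 0.752, 0.0]
force: [-0.0, 0.3, -0.2]
grip_width: 32.2
foot [557.8 -97.5  72.6] shift [ 0.08 -0.03  0.16] turn [-0.   0.1  0. ] F [-0.   0.3 -0.2] w 32.2 clk 24.2167
```

```bash
for i in 1; do python3 -m handwheel '[[[0,0,0.1,0,0,0,1]]]'; python3 -m handwheel '[[[0,0,0.1,0,0,0,1]]]';python3 -m handwheel '[[[0,0,0.1,0,0,0,1]]]'; done
python3 -c "
from h import *
place([558,-98.3,70])"
```

```text
clock: 24.3
ee_pos: [558.8, -97.6, 189.3]
ee_rot: [0.004, -0.659, 0.752, 0.0]
force: [-0.4, 0.1, -1.6]
grip_width: 32.1
clock: 24.38
ee_pos: [558.8, -97.6, 188.3]
ee_rot: [0.004, -0.659, 0.752, 0.0]
force: [-0.1, -0.3, -0.3]
grip_width: 32.4
clock: 24.47
ee_pos: [558.9, -97.6, 187.2]
ee_rot: [0.004, -0.659, 0.752, -0.0]
force: [-0.7, 0.1, 0.8]
grip_width: 32.2
foot [558.  -97.5  69.4] shift [ 0.08 -0.01 -0.06] turn [-0.   0.1  0. ] F [-0.7  0.1  0.8] w 32.2 clk 24.4667
```

```bash
python3 -m handwheel '[[[0,0,0.07,0,0,0,1]]]'; python3 -m handwheel '[[[0,0,0.07,0,0,0,1]]]'; python3 -c "
from h import *
place([558,-98.3,70])"
```

```text
clock: 24.55
ee_pos: [559.1, -97.6, 186.7]
ee_rot: [0.004, -0.659, 0.752, -0.0]
force: [-0.7, 0.2, 3.3]
grip_width: 32.2
clock: 24.63
ee_pos: [559.4, -97.7, 186.3]
ee_rot: [0.004, -0.659, 0.752, -0.001]
force: [-0.8, -0.1, 3.9]
grip_width: 31.8
foot [558.7 -97.6  68.5] shift [ 0.07  0.05 -0.15] turn [-0.1  0.1  0. ] F [-0.8 -0.1  3.9] w 31.8 clk 24.6333
```

Contact with the pan at about 4 N. I relieve it slightly, let go, and check.

```bash
python3 -m handwheel '[[[0,0,-0.08,0,0,0,1],[0,0,0,0,0,0,1],[0,0,0,0,0,0,0.62],[0,0,0,0,0,0,0.55],[0,0,0,0,0,0,0.45],[0,0,0,0,0,0,0.35],[0,0,0,0,0,0,0.3],[0,0,0,0,0,0,0.3],[0,0,0,0,0,0,0.3]]]'
python3 -c "
from h import *
place([558,-98.3,70]); f=lambda L: [x for x in L if abs(x[0][1]+98)<40]
for n in('scene','top'): p=shot(n); print(f(pp('cylinder_mouth',p)),f(pp('measuring_cylinder',p)))"
```

```text
clock: 25.38
ee_pos: [559.2, -97.6, 187.0]
ee_rot: [0.004, -0.659, 0.752, -0.0]
force: [0.7, -0.8, -0.3]
grip_width: 63.8
foot [558.5 -97.5  69.2] shift [ 0.09  0.04 -0.08] turn [-0.1  0.1  0. ] F [ 0.7 -0.8 -0.3] w 63.8 clk 25.3833
[] []
[([559, -97, 223], 0.58, [341, 193])] [([557, -96, 73], 0.63, [333, 201])]
```

```bash
python3 -m handwheel '[[[0,0,-1,0,0,0,0.3],[0,0,-1.5,0,0,0,0.3],[0,0,-2,0,0,0,0.3],[0,0,-3,0,0,0,0.3],[0,0,-3.5,0,0,0,0.3],[0,0,-3.5,0,0,0,0.3],[0,0,0,0,0,0,0.5]]]'
python3 -c "
from h import *
p=shot('scene'); q=shot('top'); f=lambda L: [x for x in L if abs(x[0][1]+98)<40]
for p in(p,q): print(f(pp('cylinder_mouth',p)),f(pp('measuring_cylinder',p)),f(pp('door_handle',p)))
b=np.radians(-7.6); x=np.array([np.cos(b),np.sin(b),0]); 
goto([637,-109,256],frame(x,[0,0,-1])); goto([637,-109,256],frame(-x,[0,0,-1])); print(tool()[2]['qpos'].round(2))
cv2.imwrite('pics/8.png',np.hstack([cv2.resize(x['pixels'][y:y+130,z:z+130],(400,400),interpolation=cv2.INTER_CUBIC) for x,y,z in ((q,120,270),)])[:,:,::-1])"
```

```text
clock: 26.27
ee_pos: [556.4, -97.8, 340.5]
ee_rot: [0.003, -0.659, 0.752, 0.001]
force: [0.9, 0.8, -0.1]
grip_width: 61.1
[] [] []
[([559, -98, 220], 0.76, [341, 193])] [([556, -97, 71], 0.61, [334, 201])] [([640, -108, 265], 0.61, [345, 166])]
shift [ 0.05 -8.55  9.35] turn [  0.2   0.8 -89.9] tcp [553.3 -98.  331.6] target [ 637.  -109.   237.2] world d [ 83.7 -11.  -94.4] w 45.9 clk 26.6667 F [ 0.2 -0.2 -0. ]
shift [ 0.05 -8.55  9.35] turn [ 0.8 -0.2 90.1] tcp [553.3 -98.  331.6] target [ 637.  -109.   237.2] world d [ 83.7 -11.  -94.4] w 45.9 clk 26.6667 F [ 0.2 -0.2 -0. ]
[ 0.37  0.3  -0.38  1.53  0.11  1.34 -1.72]
```

View pics/8.png

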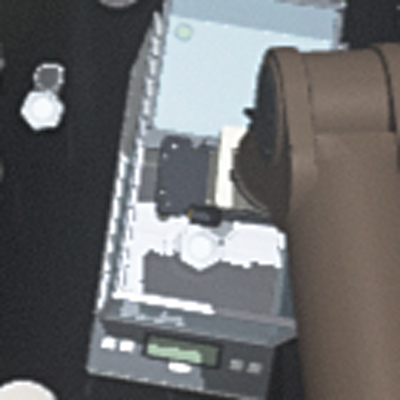

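The cylinder stands on the pan at crop (200,245). Next I turn the gripper and take the door handle.

```bash
python3 -m handwheel '[[[0,0,0,0,0,-7,0.3],[0,0,0,0,0,-7,0.3],[0,0,0,0,0,-7,0.3],[0,0,0,0,0,-7,0.3],[0,0,0,0,0,-7,0.3],[0,0,0,0,0,-7,0.3],[0,0,0,0,0,-7,0.3],[0,0,0,0,0,-7,0.3],[0,0,0,0,0,-7,0.3],[0,0,0,0,0,-7,0.3],[0,0,0,0,0,-7,0.3],[0,0,0,0,0,-7,0.3]]]'
python3 -m handwheel '[[[0,0,0,0,0,-6,0.3],[2,0,0,0,0,0,0.3],[2.5,0,0,0,0,0,0.3],[2.5,0,0,0,0,0,0.3],[1,0,0,0,0,0,0.3],[0,0,0,0,0,0,0.3]]]'
python3 -c "
from h import *
b=np.radians(-7.6); x=np.array([np.cos(b),np.sin(b),0]); 
goto([638,-109,246],frame(x,[0,0,-1]),0); print(tool()[2]['qpos'].round(2))"
```

```text
clock: 27.67
ee_pos: [549.8, -97.7, 322.4]
ee_rot: [-0.004, 0.995, -0.102, -0.013]
force: [0.6, 0.1, 1.0]
grip_width: 64.2
clock: 28.17
ee_pos: [630.1, -106.1, 315.3]
ee_rot: [-0.005, 0.999, -0.042, -0.017]
force: [-0.0, 0.6, -0.1]
grip_width: 64.2
shift [1.06 0.28 6.89] turn [-0.4  2.   2.7] tcp [ 630.1 -106.1  315.3] target [ 638. -109.  246.] world d [  7.9  -2.9 -69.3] w 64.2 clk 28.1667 F [-0.   0.6 -0.1]
[ 0.48  0.51 -0.65  1.32  0.29  1.44 -0.23]
```

```bash
python3 -m handwheel '[[[0.8,0.3,0.3,-0.4,2,2.7,0.3],[0.3,0,1.5,0,0,0,0.3],[0.1,0,2,0,0,0,0.3],[0.1,0,1.5,0,0,0,0.3],[0,0,0,0,0,0,0.3]]]'
python3 -c "
from h import *
b=np.radians(-7.6); x=np.array([np.cos(b),np.sin(b),0]); 
goto([638,-109,246],frame(x,[0,0,-1]),0)"
```

```text
clock: 28.58
ee_pos: [641.2, -109.8, 257.4]
ee_rot: [-0.001, 0.998, -0.067, -0.001]
force: [0.4, -0.1, -0.9]
grip_width: 63.9
shift [-0.32 -0.03  1.14] turn [-0.1  0.2 -0. ] tcp [ 641.2 -109.8  257.4] target [ 638. -109.  246.] world d [ -3.2   0.8 -11.4] w 63.9 clk 28.5833 F [ 0.4 -0.1 -0.9]
```

```bash
python3 -m handwheel '[[[-0.2,0,0.6,0,0,0,0.3],[-0.1,0,0.4,0,0,0,0.3],[0,0,0,0,0,0,0.5],[0,0,0,0,0,0,0.7],[0,0,0,0,0,0,0.8],[0,0,0,0,0,0,0.9],[0,0,0,0,0,0,1],[0,0,0,0,0,0,1],[0,0,0,0,0,0,1],[0,0,0,0,0,0,1]]]'
python3 -c "
from h import *
b=np.radians(-7.6); x=np.array([np.cos(b),np.sin(b),0]); 
goto([638,-109,246],frame(x,[0,0,-1]),0)"
```

```text
clock: 29.42
ee_pos: [637.6, -109.0, 250.4]
ee_rot: [-0.001, 0.998, -0.067, 0.0]
force: [0.7, -1.3, 0.3]
grip_width: 15.4
shift [ 0.04 -0.01  0.44] turn [-0.1 -0.  -0. ] tcp [ 637.6 -109.   250.4] target [ 638. -109.  246.] world d [ 0.4  0.  -4.4] w 15.4 clk 29.4167 F [ 0.7 -1.3  0.3]
```

```bash
python3 -m handwheel '[[[0,0,0,0,0,0,1],[0,0,0,0,0,0,1],[-1,0,0,0,0,0,1],[-2,0,0,0,0,0,1],[-2.5,0,0,0,0,0,1],[-2.5,0,0,0,0,0,1],[0,0,0,0,0,0,1]]]'
python3 -c "
from h import *
b=np.radians(-7.6); x=np.array([np.cos(b),np.sin(b),0]); 
goto(np.array([638,-109,248])-.16*1000*x,frame(x,[0,0,-1]),0)
p=shot('top'); print(pp('door_handle',p))"
```

```text
clock: 30.0
ee_pos: [559.3, -95.0, 250.5]
ee_rot: [-0.003, 0.998, -0.067, 0.003]
force: [-2.0, 0.3, -4.4]
grip_width: 12.0
shift [-8.02  0.36  0.2 ] turn [-0.4 -0.4 -0.1] tcp [559.3 -95.  250.5] target [479.4 -87.8 248. ] world d [-79.9   7.2  -2.5] w 12.0 clk 30.0 F [-2.   0.3 -4.4]
[([563, -95, 265], 0.7, [343, 189]), ([744, 78, 0], 0.26, [282, 156])]
```

```bash
python3 -m handwheel '[[[-1.5,0.1,0,0,0,0,1],[-2.5,0.1,0,0,0,0,1],[-2.5,0.1,0,0,0,0,1],[-0.7,0,0,0,0,0,1],[0,0,0,0,0,0,1]]]'
python3 -c "
from h import *
b=np.radians(-7.6); x=np.array([np.cos(b),np.sin(b),0]); 
goto(np.array([638,-109,248])-.165*1000*x,frame(x,[0,0,-1]),0)
p=shot('top'); print(pp('door_handle',p))"
```

```text
clock: 30.52
ee_pos: [496.0, -83.6, 250.4]
ee_rot: [-0.009, 0.998, -0.066, 0.008]
force: [-1.1, 2.0, -2.8]
grip_width: 12.2
shift [-2.1   0.64  0.2 ] turn [-1.1 -0.9  0. ] tcp [496.  -83.6 250.4] target [474.4 -87.2 248. ] world d [-21.6  -3.6  -2.4] w 12.2 clk 30.5167 F [-1.1  2.  -2.8]
[([499, -85, 266], 0.97, [340, 209])]
```

```bash
python3 -m handwheel '[[[-1,0,0,0,0,0,1],[-1,0,0,0,0,0,1]]]'; for i in 1; do python3 -m handwheel '[[[-0.3,0,0,0,0,0,1]]]';python3 -m handwheel '[[[-0.3,0,0,0,0,0,1]]]';python3 -m handwheel '[[[-0.3,0,0,0,0,0,1]]]';python3 -m handwheel '[[[-0.3,0,0,0,0,0,1]]]'; done
python3 -c "
from h import *
p=shot('top'); print(pp('door_handle',p)); p=shot('scene'); print(pp('door_handle',p))"
```

```text
clock: 30.78
ee_pos: [481.2, -80.9, 250.3]
ee_rot: [-0.01, 0.998, -0.066, 0.01]
force: [2.5, 2.7, 0.5]
grip_width: 12.3
clock: 30.87
ee_pos: [478.2, -80.4, 250.4]
ee_rot: [-0.011, 0.998, -0.066, 0.011]
force: [2.0, 1.9, -3.1]
grip_width: 11.9
clock: 30.95
ee_pos: [477.2, -80.3, 250.5]
ee_rot: [-0.011, 0.998, -0.066, 0.013]
force: [19.2, -0.2, -19.0]
grip_width: 12.3
clock: 31.03
ee_pos: [477.2, -80.2, 250.5]
ee_rot: [-0.011, 0.998, -0.066, 0.016]
force: [20.4, 0.7, -21.5]
grip_width: 12.0
clock: 31.12
ee_pos: [477.3, -80.3, 250.5]
ee_rot: [-0.012, 0.998, -0.066, 0.019]
force: [14.8, 0.6, -13.2]
grip_width: 12.3
[([480, -83, 265], 0.73, [340, 215])]
[]
```

The door has hit its stop after about 163 mm of travel. I let go and back off.

```bash
python3 -m handwheel '[[[0,0,0,0,0,0,1],[0,0,0,0,0,0,0.8],[0,0,0,0,0,0,0.6],[0,0,0,0,0,0,0.5],[0,0,0,0,0,0,0.5],[0,0,-1,0,0,0,0.5],[0,0,-3,0,0,0,0.5],[0,0,-4,0,0,0,0.5],[0,0,-4,0,0,0,0.5],[0,4,-1,0,0,0,0.5],[0,4,0,0,0,0,0.5],[0,4,0,0,0,0,0.5]]]'
python3 -m handwheel '[[[0,4,0,0,0,0,0.5],[0,4,0,0,0,0,0.5],[0,4,0,0,0,0,0.5],[0,4,0,0,0,0,0.5],[0,4,0,0,0,0,0.5],[0,0,0,0,0,0,0.5]]]'
python3 -c "
from h import *
p=shot('scene'); q=shot('top')
for p_ in(p,q):
  for l in('door_handle','cylinder_mouth','measuring_cylinder','pan_middle','balance'): print(l,[x for x in pp(l,p_) if x[0][1]<0])
  print([(l,pp(l,p_)[:1]) for l in('conical_flask','beaker','second_cylinder','marker','petri')])
cv2.imwrite('pics/9.png',np.hstack([cv2.resize(x['pixels'][y:y+130,z:z+130],(400,400),interpolation=cv2.INTER_CUBIC) for x,y,z in ((p,160,270),(q,120,270))])[:,:,::-1])"
```

```text
clock: 32.32
ee_pos: [457.8, -196.1, 390.1]
ee_rot: [-0.011, 0.998, -0.056, 0.021]
force: [0.8, 0.4, 1.1]
grip_width: 45.7
clock: 32.82
ee_pos: [429.1, -411.9, 392.4]
ee_rot: [-0.007, 0.998, -0.059, 0.024]
force: [-1.5, -0.3, -1.3]
grip_width: 45.8
door_handle [([477, -82, 264], 0.72, [334, 230])]
cylinder_mouth [([478, -83, 265], 0.31, [334, 230])]
measuring_cylinder []
pan_middle []
balance []
[('conical_flask', [([675, 157, 2], 0.52, [266, 190])]), ('beaker', [([794, 169, 0], 0.62, [275, 162])]), ('second_cylinder', [([745, 79, 1], 0.83, [295, 181])]), ('marker', [([337, 267, -1], 0.83, [190, 268])]), ('petri', [([368, 108, 0], 0.6, [243, 278])])]
door_handle [([481, -83, 265], 0.93, [340, 215])]
cylinder_mouth []
measuring_cylinder []
pan_middle []
balance []
[('conical_flask', [([668, 160, 4], 0.64, [261, 176])]), ('beaker', [([796, 167, 2], 0.87, [259, 143])]), ('second_cylinder', [([747, 77, 2], 0.75, [283, 155])]), ('marker', [([343, 266, 3], 0.64, [233, 263])]), ('petri', [([370, 114, 4], 0.66, [275, 255])])]
```

View pics/9.png

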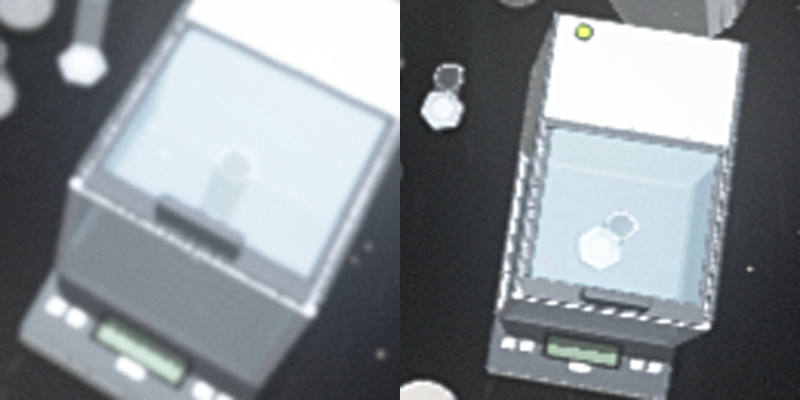

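The door is shut with its handle over the front pane. The cylinder stands upright under the glass: foot at right crop (600,247), mouth at (621,222), which are full-picture pixels (335,200) and (342,192). The pan middle projects to (334,201). I hand it in.

```bash
python3 -c "
from h import *
robot.sign_off()"
```

```text
the job is handed in; nothing more can be done
```

I stood the white cylinder up on the bench and let go of it. I then took it again near its mouth, lowered it through the open top onto the pan (about 4 N at contact), let go, slid the door shut and handed the job in at about 33 s of the 72 s allowed. The hand-in gives no verdict.

**Cylinder:** after I let go, the network put its foot at about (556, -97, 71) and its mouth at (559, -98, 220). That is upright and within about 3 mm of the pan's middle, which I measured at (558, -98). After the door was shut, the networks no longer found the cylinder under the glass, but the last picture shows it standing on the pan.

**Door:** it travelled about 163 mm and stopped against its end with about 20 N. The handle was still at the front after I let go.

**Bystanders:** all five were found where they started, to within about 5 mm.

**Disagreements:**
- The balance's heading from my first measurements was -7.6°, but the door actually ran at about -10°. This did no harm.
- While I stood the cylinder on the bench, the wrist force reached about 38 N against the bench before I relaxed it.

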